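# Sort loose fasteners and a bracket into sample-marked parts bins

### The arm

A 6-joint arm with a two-finger parallel gripper is mounted at the origin on a cart in front of the work surface, level with it; the furniture and walls round the work are solid. World frame = base frame: x ahead of the robot, y to its left, z up, the work surface at z = 0. Lengths are in m, angles in rad, forces in N, time in s.
With the tool pointing down it reaches from about 0.3 to 0.85 m from the base axis. Payload 4.2 kg.
Tool frame: the origin (TCP) lies midway between the tips of the shut fingers; the grasp point (between the pads) lies 19 mm behind it; z points along the fingers, y is the line along which they close (so a half turn about z gives the same grasp; the last joint's range is limited). The gripper opens to 91 mm and grips with 3 to 60 N. Pads are 32 mm wide; open, the fingers measure 118 mm over their backs; the gripper's body (76 mm by 178 mm) begins 60 mm behind the grasp point.
Start: joints at [1.097, 0.32, 1.565, -0, 1.257, -0.02], TCP at [0.252, 0.517, 0.214] pointing down, gripper open.
Joint ranges: [-3.11, 3.11], [-0.84, 2.01], [0.21, 2.61], [-1.34, 4.49], [0.05, 2.63], [-2.56, 2.56]. Speed limits (rad/s): [2.57, 2.57, 3.14, 3.14, 3.14, 3.14].

### API

Orientations are given as a rotation vector (axis times angle).
In Python, from plant import arm, vision, job, finder gives the robot as it stands. The module is installed in compiled form; this text tells all that it offers.
- The arm moves only by the tool carry_out, never from a script. Its argument "rows" is a list of rows, each a list of 3 entries, a list of its own where there are three numbers: the finger opening in cm, from 0 to 9.12, then the shift along the tool's x, y, z in cm, then the turn about the tool's z in rad. In form: [[fingers, [x, y, z], twist], ...]. A call has 1 to 8 rows; each row is the pose to reach, as a shift and turn from the pose commanded when the call began, along the tool's axes at that moment; what a row does not reach only later rows make up. A row lasts 1/10 s, in which the tool goes at most 50 mm and 8.59 degrees, less where a joint would pass 70% of its speed; a pose out of reach is approached as far as the arm can. A call with a gripper value outside its range is refused whole. The fingers move at their own pace and stop on an object; "newtons" is the grip in N (left out, the last holds). Time passes only in rows, so rows that repeat a pose let the fingers close. It gives the time, the measured TCP pose, the force, the opening and the grip force at its end, in the units of the state.
- arm.observe(): the state, without advancing time (a new reading comes with each control period).
- vision.grab_frame(name): name is "scene" or "top"; returns the picture (420x560x3 uint8, blue, green, red); there is no depth.
- vision.calibration(name): a dict with "mtx" (3x3 intrinsics, pixels), "eye" and "orientation" of the camera in the world. Camera axes: x right, y up, looking along -z (the intrinsics and any distortion apply to the point x, -y, -z); pixel columns grow to the right and rows downward; lengths in m; the calibration is good to about 2 mm. A picture is of the moment at which its call begins. calibration takes no time and is no camera call.
- job.hand_in(): hands the job in; it is judged then, once.
Trained networks look in the newest picture that a camera, given by its name, has taken for a name from the list of things; names that differ only in an ending like _2 or _b are one class to them, and where a whole thing is asked for, a point or a joint stands for the part that bears it (a point fixed in the world has none). Each returns a list of dicts, best first, with "p" (0 to 1); they miss things now and then, are a little off and sometimes report something else, mostly with a low value. They report only what shows in the picture. A call takes as long as a camera call.
- finder.find_in(camera, query): "pixel" ([row, column] in pixels, amid what is visible of it).
- finder.silhouettes(camera, query): "mask" (420x560 bool, what is visible of it) and "pixel" ([row, column] in pixels, amid what is visible of it).
- finder.pinpoint(camera, query): "pixel" ([row, column] in pixels: a listed point, or the origin of a listed thing).
The state is a dict: "time": time; "q": joint angles; "qd": joint speeds; "tau": joint torques, N m; "eef_pos": TCP position; "tcp_rot": TCP orientation; "ft_force": force on the tool from outside, world axes, zero at the start; "moment": the same for the moment, N m; "gripper_width": opening from 0.0 (shut) to 1.0 (fully open); "grip_force": force on a finger pad.
Only numpy, scipy, OpenCV 4.12 (cv2) and the standard library are available. Lean on these libraries where they do the work, as an engineer would, in place of code of your own. Each camera call takes 0.05 s, during which the arm holds its last target. There are 200 camera calls.

### The job

Sort the four loose parts on the cart into the three open metal bins: each bin shows on its front ledge a fixed sample of what belongs in it, so both hex nuts go into the nut bin, the bolt into the bolt bin and the small green bracket into the bracket bin. Lay each part flat on the floor of its bin, the same side down as it lies now (the bolt may roll), the two nuts beside each other and not stacked, and leave the brass hose fitting and the drill chuck where they are.

Things in the scene. Friction and masses are not known exactly. Their poses are not given: they have to be found in the camera images.
- nut_bin: Dark sheet-metal tray bin, fixed to the cart, open on top: 106 x 106 mm outside, 100 x 100 mm inside, walls 3 mm thick and 32 mm high (all four), inner floor 3 mm above the cart top. On a 6 mm high ledge, 42 mm deep, outside its -x wall sits a fixed sample, a rusty hex nut, 32 mm across the flats (top about 22 mm above the cart). Origin: centre of the square basin, at the height of the cart top; x and y along the walls, z up.
- bolt_bin: Dark sheet-metal tray bin, fixed to the cart, open on top: 106 x 106 mm outside, 100 x 100 mm inside, walls 3 mm thick and 32 mm high (all four), inner floor 3 mm above the cart top. On a 6 mm high ledge, 42 mm deep, outside its -x wall sits a fixed sample, a rusty hex bolt 66 mm long lying across the front (top about 22 mm above the cart). Origin: centre of the square basin, at the height of the cart top; x and y along the walls, z up.
- bracket_bin: Dark sheet-metal tray bin, fixed to the cart, open on top: 106 x 106 mm outside, 100 x 100 mm inside, walls 3 mm thick and 32 mm high (all four), inner floor 3 mm above the cart top. On a 6 mm high ledge, 42 mm deep, outside its -x wall sits a fixed sample, a small green bracket like the loose one (top about 41 mm above the cart). Origin: centre of the square basin, at the height of the cart top; x and y along the walls, z up.
- big_nut: Rusty hex nut lying flat, 32 mm across the flats (along its x), 36 mm across the corners (along its y), 16 mm high, 80 g. Origin: centre of its underside, z up.
- small_nut: Smaller rusty hex nut lying flat, 24 mm across the flats (along its x), 27 mm across the corners (along its y), 12 mm high, 30 g. Origin: centre of its underside, z up.
- bolt: Dark hex bolt lying down, 78 mm long along its y; head 22 mm across the corners and 19 mm high, the solid tapers evenly from the head to the narrower shank end; 40 g. Origin: middle of its length, on its underside at the start (z up at the start; it may have rolled about its length).
- bracket: Small green-painted cast bracket with a raised boss on top, standing on its base: 36 mm wide (x), 48 mm long (y), body 26 mm high, 35 mm with the boss (the boss is not solid: grip the body below 26 mm); 140 g. Origin: centre of its underside, z up.
- hose_fitting: Bystander: brass hose fitting lying down, 22 x 56 x 19 mm, long along its y. Origin: centre of its underside. Leave it alone.
- drill_chuck: Bystander: dark steel drill chuck lying on its side, 45 x 66 x 45 mm, long along its y. Origin: centre of its underside. Leave it alone.

How it is judged:
At the end, for the whole second after the job is handed in: Both nuts in the nut bin, bolt in the bolt bin, bracket in the bracket bin: each centre inside the bin's walls (48 mm from its centre along both), on the floor; nuts and bracket upright within 0.2 rad and under 8 mm off the floor (not stacked), bolt lying within 0.27 rad of level; all at rest (x of big_nut in the frame of nut_bin between -0.048 and 0.048 m and y of big_nut in the frame of nut_bin between -0.048 and 0.048 m and linear speed of each of big_nut, small_nut, bracket, bolt below 0.02 m/s and z of each of big_nut, small_nut in the frame of nut_bin below 0.011 m and angle between each of big_nut, small_nut, bracket's own z axis and vertical below 0.2 rad and x of small_nut in the frame of nut_bin between -0.048 and 0.048 m and y of small_nut in the frame of nut_bin between -0.048 and 0.048 m and x of bracket in the frame of bracket_bin between -0.048 and 0.048 m and y of bracket in the frame of bracket_bin between -0.048 and 0.048 m and z of bracket in the frame of bracket_bin below 0.011 m and x of bolt in the frame of bolt_bin between -0.048 and 0.048 m and y of bolt in the frame of bolt_bin between -0.048 and 0.048 m and z of bolt in the frame of bolt_bin below 0.027 m and angle between bolt's own y axis and vertical between 1.3 and 1.85 rad); the robot touches nothing.
It fails at once if a bystander was moved more than 15 mm (distance of any of hose_fitting, drill_chuck from where it was at the start of the episode above 0.015 m).
It also fails if it takes over 101 s, if anything falls off the work surface, if the arm or the gripper's body presses on something with over 40 N, if the wrist force passes 120 N, or if a joint passes its speed limit or range.

## Working session

There is one attempt and no reset: what is moved stays moved. The work goes in short steps, Python scripts to look and compute and a tool call to move; the robot and the scene stay as the last step left them, time stands still between calls to the robot, and variables do not carry over. Pictures are saved under pics/ and viewed, at most 14 in all, crops included, and the job is handed in when it is done.

Besides the shell and the picture viewer there is one more tool, called as name(argument=value, ...), one argument or row to a line, values as JSON. carry_out: Moves the arm, as the interface text tells. Its arguments: {"type":"object","properties":{"rows":{"type":"array","items":{"type":"array"}},"newtons":{"type":"number"}},"required":["rows"]}

```bash
mkdir -p pics; python3 - <<'E'
from plant import arm,vision
import cv2
for n in("top","scene"):
    cv2.imwrite(f"pics/{n}0.png",vision.grab_frame(n)); c=vision.calibration(n); print(n,c)
print(arm.observe())
E
```

```text
top {'mtx': array([[446.76262534,   0.        , 275.06679649],
       [  0.        , 446.76262534, 207.95143475],
       [  0.        ,   0.        ,   1.        ]]), 'eye': array([0.4845875 , 0.01451352, 1.08121043]), 'orientation': array([ 0.0678686 , -0.06097607, -1.54723111])}
scene {'mtx': array([[461.93135947,   0.        , 281.62595155],
       [  0.        , 461.93135947, 209.9589679 ],
       [  0.        ,   0.        ,   1.        ]]), 'eye': array([-0.0281873 ,  0.60264637,  0.38094553]), 'orientation': array([ 0.55724226, -1.35095825, -1.99108969])}
{'time': 0.1, 'q': array([ 1.09699328e+00,  3.20255244e-01,  1.56555333e+00,  2.64210397e-05,
        1.25737710e+00, -1.99881214e-02]), 'qd': array([-2.76744069e-04, -2.39615662e-03, -2.35106254e-03,  2.57480245e-03,
        1.95441178e-03, -1.46025408e-05]), 'tau': array([-1.82959170e-04, -4.13333344e+01, -2.32508183e+01,  7.28813466e-02,
        4.22058371e-02, -5.35925813e-05]), 'eef_pos': array([0.2518621 , 0.51641217, 0.21319012]), 'tcp_rot': array([-7.06668678e-01, -3.06065660e+00,  2.41646477e-03]), 'ft_force': array([-0.51827083, -1.04079745, -0.90828689]), 'moment': array([-0.01467772,  0.01215693, -0.02129995]), 'grip_force': 0.0, 'gripper_width': 0.9977686618275285}
```

View pics/top0.png

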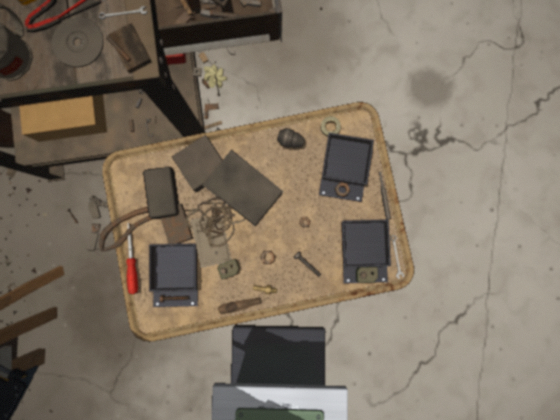

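View pics/scene0.png

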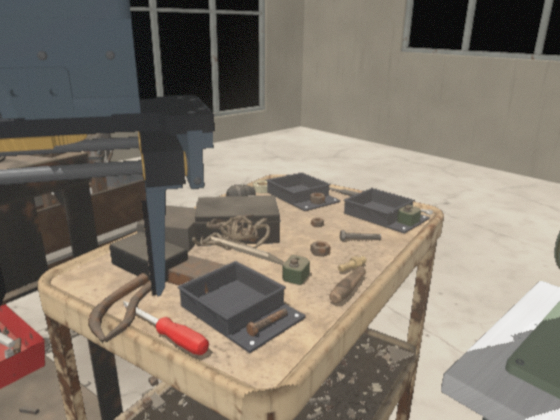

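```bash
cat > h.py <<'E'
import numpy as np,cv2
from scipy.spatial.transform import Rotation as R
from plant import arm,vision,job,finder
def ray(cam,pts,z):
    c=vision.calibration(cam);p=np.atleast_2d(np.asarray(pts,float)) # (col,row)
    K=c["mtx"];d=np.c_[(p[:,0]-K[0,2])/K[0,0],-(p[:,1]-K[1,2])/K[1,1],-np.ones(len(p))]
    d=R.from_rotvec(c["orientation"]).apply(d);e=c["eye"]
    return e+d*((z-e[2])/d[:,2])[:,None]
def proj(cam,P):
    c=vision.calibration(cam);q=R.from_rotvec(c["orientation"]).inv().apply(np.atleast_2d(P)-c["eye"]);K=c["mtx"]
    return np.c_[K[0,0]*q[:,0]/-q[:,2]+K[0,2],-K[1,1]*q[:,1]/-q[:,2]+K[1,2]]
def rect(cam,mask,z):
    cs,_=cv2.findContours(mask.astype(np.uint8),cv2.RETR_EXTERNAL,cv2.CHAIN_APPROX_NONE)
    k=max(cs,key=cv2.contourArea)[:,0]
    w=ray(cam,k,z)[:,:2]
    r=cv2.minAreaRect((w*1000).astype(np.float32))
    ys,xs=np.nonzero(mask);cen=ray(cam,[[xs.mean(),ys.mean()]],z)[0,:2]*1000
    # long side angle
    b=cv2.boxPoints(r);e=[b[1]-b[0],b[2]-b[1]];l=max(e,key=np.linalg.norm)
    return np.round(r[0],1),np.round(sorted(r[1]),1),np.round(np.degrees(np.arctan2(l[1],l[0]))%180,1),np.round(cen,1)
E
python3 - <<'E'
from h import *
H=dict(big_nut=.008,small_nut=.006,bolt=.009,bracket=.013,hose_fitting=.009,drill_chuck=.02,nut_bin=.02,bolt_bin=.02,bracket_bin=.02)
for cam in("top","scene"):
  vision.grab_frame(cam)
  for n,z in H.items():
    print(cam,n)
    for s in finder.silhouettes(cam,n)[:3]:
        print("  sil %.2f"%s["p"],np.round(s["pixel"]),s["mask"].sum(),*(rect(cam,s["mask"],z)))
    zz=0 
    for s in finder.pinpoint(cam,n)[:2]: print("  pin %.2f"%s["p"],np.round(s["pixel"],1),np.round(ray(cam,[s["pixel"][::-1]],zz)[0,:2]*1000,1))
E
```

```text
top big_nut
  pin 0.49 [257.2 268.6] [454.5  33.1]
top small_nut
  sil 0.55 [220. 302.] 48 [542.8 -49.9] [19.3 20.5] 154.6 [542.6 -48.4]
  pin 0.38 [220.2 305.1] [545.6 -53.1]
top bolt
  sil 0.47 [261. 302.] 192 [440.8 -61.2] [16.9 77. ] 46.3 [443.7 -59.1]
  pin 0.53 [265.2 307.8] [437.5 -61.5]
top bracket
  sil 0.75 [266. 231.] 260 [427.3 126.8] [32.3 48.5] 114.4 [427.3 126.8]
  pin 0.74 [265.7 230.9] [432.1 123.3]
top hose_fitting
  sil 0.72 [286. 270.] 149 [379.5  38.6] [18.8 54.6] 91.3 [380.8  37.7]
  pin 0.67 [285.6 266.7] [386.8  36.1]
  pin 0.61 [140.7 290.7] [740.4 -14.4]
top drill_chuck
  sil 0.95 [135. 289.] 421 [744.8 -13.2] [44.2 65.2] 91.3 [743.  -12.6]
  pin 0.73 [141.7 289.7] [737.9 -12. ]
top nut_bin
  pin 0.63 [162.7 344.1] [ 688.6 -146.1]
top bolt_bin
  sil 0.70 [272. 175.] 3145 [411.4 256.9] [118.4 152.1] 2.6 [411.4 256.5]
  pin 0.92 [266.7 175.6] [426.6 256.1]
top bracket_bin
  sil 0.74 [248. 367.] 3080 [ 477.6 -196.8] [117.6 150.6] 1.3 [ 477.2 -197.1]
  pin 0.60 [240.9 364.2] [ 498.8 -196.5]
scene big_nut
  sil 0.68 [248. 317.] 267 [455.5  35.1] [36.1 57.2] 132.9
[... 346 characters left out ...]
427.  127.2] [44.2 98. ] 133.1 [424.4 129.3]
  pin 0.78 [271.9 297.4] [431.8 117. ]
scene hose_fitting
  sil 0.60 [263. 352.] 224 [379.6  38.5] [24.8 67.8] 95.5 [380.2  38.3]
  pin 0.48 [270.4 349. ] [377.5  49.5]
scene drill_chuck
  sil 0.54 [249. 318.] 262 [439.9  53.3] [35.  55.4] 132.9 [439.7  54.2]
  pin 0.55 [200.6 239.5] [751.1 -18.8]
  pin 0.29 [307.9 229.6] [424.9 263.2]
scene nut_bin
  pin 0.72 [194.  299.3] [ 690.9 -154.2]
scene bolt_bin
  sil 0.79 [304. 242.] 6793 [408.8 255.9] [141. 190.] 1.8 [399.1 265.8]
  pin 0.97 [309.  234.5] [418.  259.8]
scene bracket_bin
  sil 0.71 [210. 387.] 2415 [ 475.7 -194.2] [188.6 191.2] 2.9 [ 470.  -182.3]
  pin 0.91 [213.5 376.8] [ 493.5 -192.6]
```

```bash
python3 - <<'E'
import cv2
i=cv2.imread("pics/top0.png")
cv2.imwrite("pics/top0c.png",cv2.resize(i[110:310,140:400],None,fx=3,fy=3,interpolation=cv2.INTER_CUBIC))
E
```

```text
(no output)
```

View pics/top0c.png

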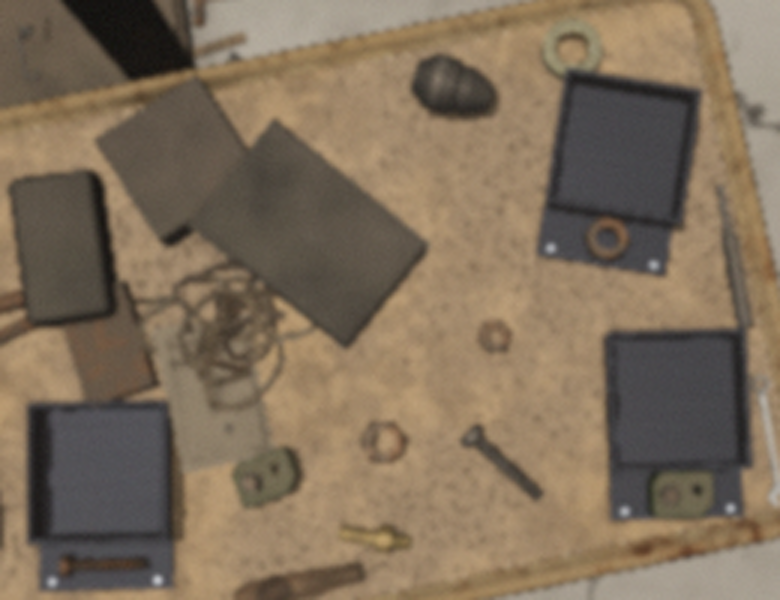

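```bash
python3 - <<'E'
from h import *
i=cv2.imread("pics/top0.png")
f=lambda c,r,h=16:cv2.resize(i[r-h:r+h,c-h:c+h],(400,400),interpolation=cv2.INTER_CUBIC)
cv2.imwrite("pics/nuts.png",np.hstack([f(268,257),f(305,222)]))
def cr(p): return np.c_[140+np.array(p)[:,0]/3,110+np.array(p)[:,1]/3]
for n,p in dict(nut=[(570,72),(698,90),(682,228),(550,208)],brk=[(607,332),(745,328),(750,465),(610,467)],bolt=[(28,404),(168,402),(172,540),(30,540)]).items():
    w=ray("top",cr(p),.032)[:,:2]*1000; print(n,w.mean(0).round(1),[round(float(np.linalg.norm(w[k]-w[k-1]))) for k in range(4)])
    ux=(w[0]+w[1]-w[2]-w[3]);uy=w[0]+w[3]-w[1]-w[2];print(np.degrees(np.arctan2(ux[1],ux[0])),np.degrees(np.arctan2(-uy[0],uy[1])))
w=ray("top",cr([(470,436),(540,494)]),.009)[:,:2]*1000;print(w,w.mean(0),np.degrees(np.arctan2(*(w[0]-w[1])[::-1])))
print(ray("top",cr([(384,441),(495,337),(267,476)]),.008)*1000)
E
```

```text
nut [ 689.9 -151.3] [110, 103, 111, 105]
-6.847449382574825 -7.168576001000646
brk [ 494.6 -194.4] [105, 108, 107, 109]
2.032623106501899 2.5394546244029956
bolt [427.4 254.6] [105, 109, 107, 110]
3.64121272850898 1.7200563801034088
[[460.66154816 -33.88158814]
 [416.20544782 -90.20351034]] [438.43349799 -62.04254924] 51.71521114903725
[[455.11611873  34.45079132   8.        ]
 [539.97550538 -52.46529403   8.        ]
 [425.33631056 126.76180613   8.        ]]
```

View pics/nuts.png

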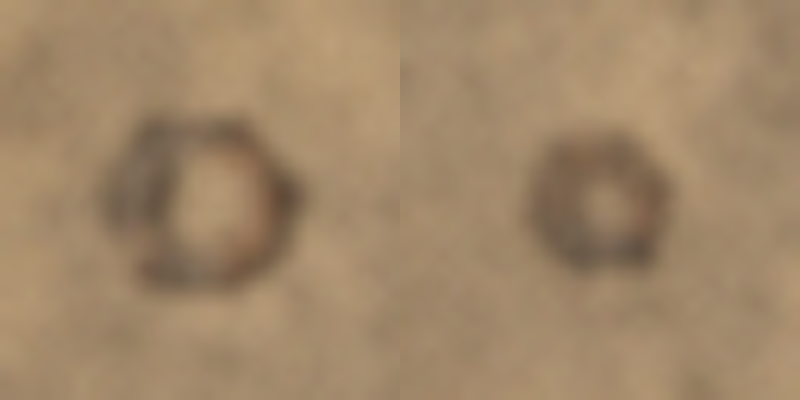

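```bash
cat >> h.py <<'E'
def plan(x,y,z,yaw):
    """world mm, closing direction yaw deg"""
    s=arm.observe();M=R.from_rotvec(s["tcp_rot"]).as_matrix()
    d=M.T@(np.array([x,y,z])/1000-s["eef_pos"])*100
    cur=np.degrees(np.arctan2(M[1,1],M[0,1]))
    tw=-((yaw-cur+90)%180-90)
    print("shift",d.round(2),"twist",round(np.radians(tw),3),"cur",(s["eef_pos"]*1000).round(1),"yaw %.1f"%cur,"q6 %.2f"%s["q"][5],"tilt",M[:,2].round(3),"t",s["time"])
E
python3 - <<'E'
from h import *
i=cv2.imread("pics/top0.png")
hsv=cv2.cvtColor(i,cv2.COLOR_BGR2HSV)
c=hsv[255:282,215:245];print(hsv[268,229],hsv[250,250])
m=np.zeros(i.shape[:2],bool);m[255:282,213:246]=True
g=m&(hsv[...,0]>24)
# Lab-based Otsu for each dark part
for n,(r,cc,h,z) in dict(bracket=(268,229,17,.02),big=(257,268,13,.012),small=(222,305,10,.01),bolt=(265,308,20,.009)).items():
    L=cv2.cvtColor(cv2.resize(i[r-h:r+h,cc-h:cc+h],None,fx=8,fy=8,interpolation=cv2.INTER_CUBIC),cv2.COLOR_BGR2LAB)
    ch=L[...,2] if n=="bracket" else L[...,0]
    t,b=cv2.threshold(ch,0,255,cv2.THRESH_BINARY_INV+cv2.THRESH_OTSU)
    cs,_=cv2.findContours(b,cv2.RETR_EXTERNAL,cv2.CHAIN_APPROX_NONE)
    k=max(cs,key=cv2.contourArea)[:,0]/8.+[cc-h-.44,r-h-.44]
    w=(ray("top",k,z)[:,:2]*1000).astype(np.float32)
    print(n,cv2.minAreaRect(w), cv2.minAreaRect(w)[0])
plan(427,127,120,20)
E
```

```text
[ 24  69 111] [ 17  96 160]
bracket ((435.3087463378906, 132.026123046875), (66.91252136230469, 69.88656616210938), 1.9738446474075317) (435.3087463378906, 132.026123046875)
big ((455.21148681640625, 36.46099090576172), (38.56635284423828, 36.998443603515625), 44.03187561035156) (455.21148681640625, 36.46099090576172)
small ((540.366943359375, -50.82390594482422), (27.76297950744629, 29.2611083984375), 2.803664445877075) (540.366943359375, -50.82390594482422)
bolt ((438.54534912109375, -59.181304931640625), (78.872802734375, 22.140378952026367), 46.37190246582031) (438.54534912109375, -59.181304931640625)
shift [-32.81 -27.37   9.4 ] twist 0.768 cur [252.1 516.8 214. ] yaw 64.0 q6 -0.02 tilt [ 0.  0. -1.] t 2.0
```

carry_out(
  rows=[
    [9,[-32.8,-27.4,9],0.74],
    [9,[-32.8,-27.4,9],0.74],
    [9,[-32.8,-27.4,9],0.74],
    [9,[-32.8,-27.4,9],0.74],
    [9,[-32.8,-27.4,9],0.74],
    [9,[-32.8,-27.4,9],0.74],
    [9,[-32.8,-27.4,9],0.74],
    [9,[-32.8,-27.4,9],0.74],
  ],
  newtons=30,
)

```text
time: 2.8
eef_pos: [0.4127, 0.1578, 0.1315]
tcp_rot: [1.765, 2.598, 0.002]
ft_force: [1.1, -0.1, 0.1]
gripper_width: 0.986
grip_force: 0.0
```

```bash
python3 -c "
from h import *
plan(426,126.5,4,22)"
```

```text
shift [-3.4   0.06 12.75] twist -0.007 cur [412.7 157.8 131.5] yaw 21.6 q6 -0.04 tilt [ 0.001  0.001 -1.   ] t 2.8
```

carry_out(
  rows=[
    [9,[-1.5,0,6],0],
    [9,[-1.5,0,6],0],
    [9,[-1.5,0,6],0],
  ],
)

```text
time: 3.1
eef_pos: [0.4164, 0.1444, 0.0698]
tcp_rot: [-1.767, -2.594, 0.006]
ft_force: [-0.1, -0.2, 0.3]
gripper_width: 0.985
grip_force: 0.0
```

```bash
python3 -c "
from h import *
plan(426,126.5,4,22)
cv2.imwrite('pics/a1.png',cv2.resize(vision.grab_frame('scene')[180:360,150:450],None,fx=2.5,fy=2.5))
"
```

```text
shift [-2.02  0.27  6.58] twist -0.009 cur [416.4 144.4  69.8] yaw 21.5 q6 -0.07 tilt [-0.004 -0.001 -1.   ] t 3.1
```

View pics/a1.png

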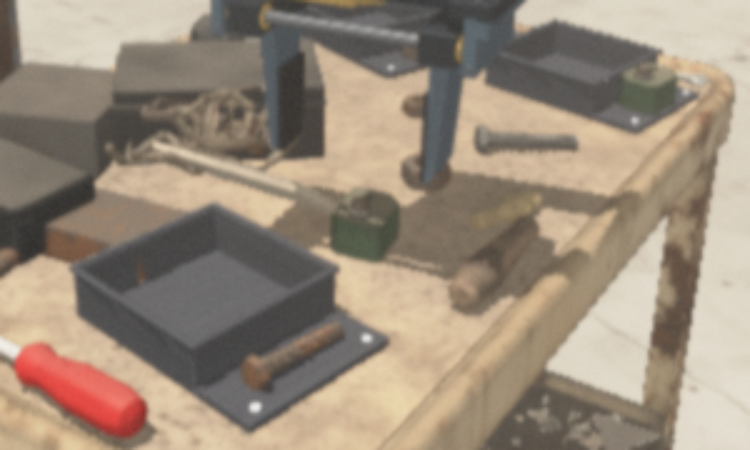

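carry_out(
  rows=[
    [5.6,[-2,0.3,2.5],0],
    [5.6,[-2,0.3,2.5],0],
    [5.6,[-2,0.3,2.5],0],
    [5.6,[-2,0.3,2.5],0],
    [5.6,[-2,0.3,2.5],0],
  ],
)

```text
time: 3.65
eef_pos: [0.4282, 0.1289, 0.0476]
tcp_rot: [1.764, 2.598, 0.003]
ft_force: [-0.3, 0.1, -0.9]
gripper_width: 0.624
grip_force: 0.0
```

```bash
python3 -c "
from h import *
plan(426,126.5,5,22);print(arm.observe()['gripper_width'])
print(proj('top',[[.467,.143,0],[.385,.110,0]]))
cv2.imwrite('pics/a2.png',cv2.resize(vision.grab_frame('scene')[200:320,200:400],None,fx=3.5,fy=3.5))
"
```

```text
shift [-0.14 -0.3   4.26] twist -0.006 cur [428.2 128.9  47.6] yaw 21.7 q6 -0.11 tilt [ 0.002  0.001 -1.   ] t 3.65
0.624348781961638
[[223.16049633 250.91777884]
 [235.82276404 285.62129447]]
```

View pics/a2.png

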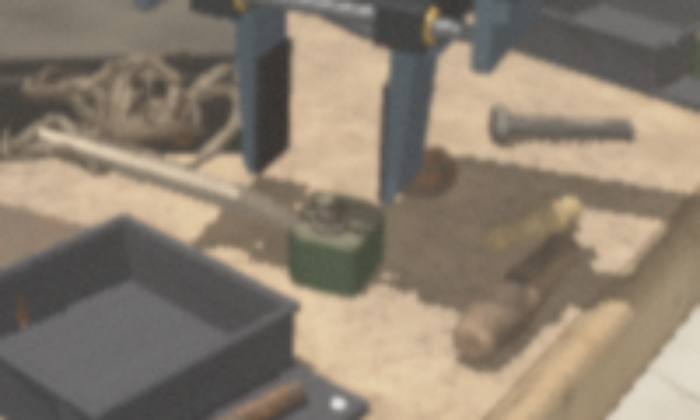

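carry_out(
  rows=[
    [5.6,[-0.1,-0.3,2],0],
    [5.6,[-0.1,-0.3,2],0],
    [5.6,[-0.1,-0.3,2.8],0],
    [5.6,[-0.1,-0.3,3],0],
    [5.6,[-0.1,-0.3,3],0],
  ],
)

```text
time: 4.2
eef_pos: [0.4254, 0.1262, 0.0165]
tcp_rot: [-1.766, -2.598, -0.0]
ft_force: [-0.5, -0.2, 0.5]
gripper_width: 0.613
grip_force: 0.0
```

carry_out(
  rows=[
    [5.6,[0,0,0.5],0],
    [5.6,[0,0,0.8],0],
    [5.6,[0,0,0.8],0],
  ],
)

```text
time: 4.5
eef_pos: [0.425, 0.126, 0.0081]
tcp_rot: [-1.766, -2.598, 0.001]
ft_force: [-0.1, -0.3, 0.1]
gripper_width: 0.614
grip_force: 0.0
```

```bash
python3 -c "
from h import *
plan(426,126.5,4,22)"
```

```text
shift [0.01 0.11 0.41] twist -0.007 cur [425.  126.    8.1] yaw 21.6 q6 -0.11 tilt [-0.001 -0.    -1.   ] t 4.5
```

carry_out(
  rows=[
    [5.6,[0,0,0.3],0],
    [2,[0,0,0.4],0],
    [2,[0,0,0.4],0],
    [2,[0,0,0.4],0],
    [2,[0,0,0.4],0],
    [2,[0,0,0.4],0],
    [2,[0,0,0.4],0],
    [2,[0,0,0.4],0],
  ],
  newtons=30,
)

```text
time: 5.3
eef_pos: [0.4253, 0.1261, 0.0045]
tcp_rot: [1.766, 2.598, 0.0]
ft_force: [0.2, 0.2, -1.4]
gripper_width: 0.392
grip_force: 30.0
```

carry_out(
  rows=[
    [2,[0,0,-3],0],
    [2,[0,0,-8],0],
    [2,[0,0,-8],0],
    [2,[0,0,-8],0],
  ],
)

```text
time: 5.7
eef_pos: [0.4257, 0.1262, 0.0853]
tcp_rot: [1.765, 2.597, 0.003]
ft_force: [0.1, -0.6, -2.0]
gripper_width: 0.39
grip_force: 30.0
```

```bash
python3 -c "
from h import *
plan(494.6,-194.4,84,12)"
```

```text
shift [-32.35  -5.4    0.12] twist 0.168 cur [425.7 126.2  85.3] yaw 21.6 q6 -0.11 tilt [ 0.002  0.001 -1.   ] t 5.7
```

carry_out(
  rows=[
    [2,[-32.4,-5.4,0],0.34],
    [2,[-32.4,-5.4,0],0.34],
    [2,[-32.4,-5.4,0],0.34],
    [2,[-32.4,-5.4,0],0.34],
    [2,[-32.4,-5.4,0],0.34],
    [2,[-32.4,-5.4,0],0.34],
    [2,[-32.4,-5.4,0],0.34],
    [2,[-32.4,-5.4,0],0.34],
  ],
)

```text
time: 6.5
eef_pos: [0.4942, -0.1982, 0.0824]
tcp_rot: [-2.184, -2.256, 0.002]
ft_force: [0.0, 1.3, -2.0]
gripper_width: 0.39
grip_force: 30.0
```

carry_out(
  rows=[
    [2,[0,0,0],0],
    [2,[0,0,0],0],
  ],
)

```text
time: 6.7
eef_pos: [0.4931, -0.1936, 0.0832]
tcp_rot: [-2.177, -2.26, 0.001]
ft_force: [-0.0, 0.4, -1.9]
gripper_width: 0.397
grip_force: 30.0
```

```bash
python3 -c "
from h import *
plan(495,-194.4,9,2)
cv2.imwrite('pics/b1.png',cv2.resize(vision.grab_frame('top')[150:310,260:420],None,fx=3.5,fy=3.5))"
```

```text
shift [-0.1   0.21  7.42] twist 0.003 cur [ 493.1 -193.6   83.2] yaw 2.2 q6 -0.43 tilt [-0.003  0.002 -1.   ] t 6.7
```

View pics/b1.png

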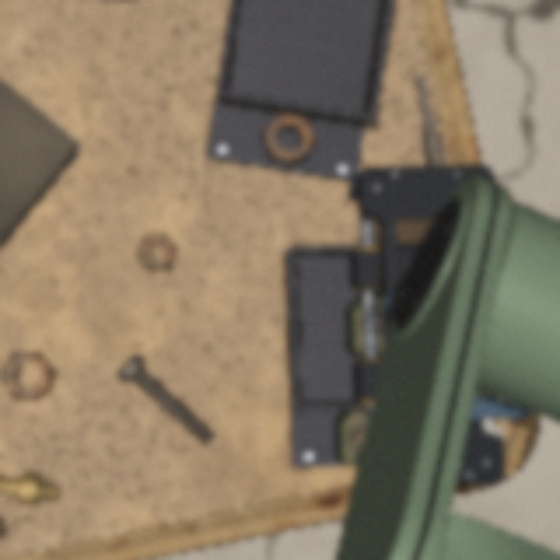

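carry_out(
  rows=[
    [2,[-0.1,0.2,3],0],
    [2,[-0.1,0.2,6],0],
    [2,[-0.1,0.2,6.8],0],
    [2,[-0.1,0.2,7.2],0],
    [2,[-0.1,0.2,7.45],0],
    [2,[-0.1,0.2,7.45],0],
  ],
)

```text
time: 7.35
eef_pos: [0.4971, -0.1959, 0.0109]
tcp_rot: [2.178, 2.261, 0.001]
ft_force: [0.4, -0.3, -2.1]
gripper_width: 0.388
grip_force: 30.0
```

carry_out(
  rows=[
    [5.2,[0,0,0],0],
    [5.2,[0,0,0],0],
    [5.2,[0,0,0],0],
    [5.2,[0,0,0],0],
    [5.2,[0,0,-4],0],
    [5.2,[0,0,-9],0],
    [5.2,[0,0,-10],0],
    [5.2,[0,0,-10],0],
  ],
)

```text
time: 8.15
eef_pos: [0.4977, -0.1965, 0.1122]
tcp_rot: [2.177, 2.259, 0.003]
ft_force: [-0.7, -0.3, -0.1]
gripper_width: 0.567
grip_force: 0.0
```

```bash
python3 -c "
from h import *
plan(440,-60,70,-42)"
```

```text
shift [13.86 -5.29  4.16] twist 0.77 cur [ 497.7 -196.5  112.2] yaw 2.1 q6 -0.43 tilt [ 0.005 -0.002 -1.   ] t 8.15
```

carry_out(
  rows=[
    [5.2,[13.8,-5.2,0],0.78],
    [5.2,[13.8,-5.2,2],0.78],
    [5.2,[13.8,-5.2,4],0.78],
    [5.2,[13.8,-5.2,4],0.78],
    [5.2,[13.8,-5.2,4],0.78],
    [5.2,[13.8,-5.2,4],0.78],
    [5.2,[13.8,-5.2,4],0.78],
    [5.2,[13.8,-5.2,4],0.78],
  ],
)

```text
time: 8.95
eef_pos: [0.4384, -0.0598, 0.0689]
tcp_rot: [-2.874, -1.264, 0.003]
ft_force: [0.5, 0.6, 0.4]
gripper_width: 0.565
grip_force: 0.0
```

```bash
python3 -c "
from h import *
plan(441,-59,4,-43)
cv2.imwrite('pics/c1.png',cv2.resize(vision.grab_frame('scene')[150:300,270:450],None,fx=3.5,fy=3.5))"
```

```text
shift [0.25 0.15 6.49] twist 0.008 cur [438.4 -59.8  68.9] yaw -42.5 q6 0.58 tilt [-0.002  0.    -1.   ] t 8.95
```

View pics/c1.png

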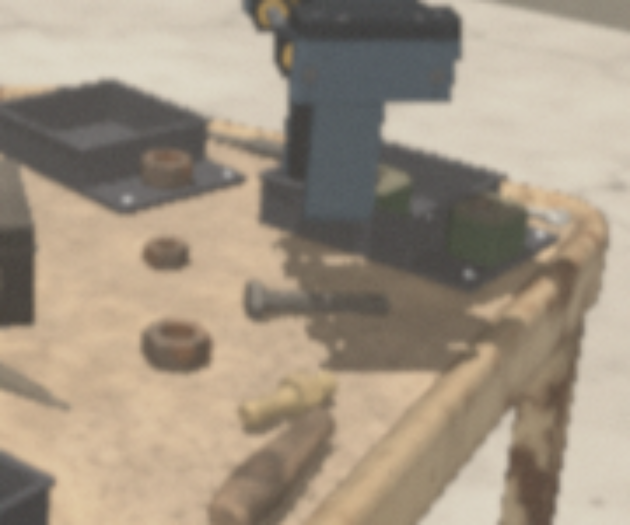

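carry_out(
  rows=[
    [4.6,[0.2,0.1,3],0],
    [4.6,[0.2,0.1,5],0],
    [4.6,[0.2,0.1,6],0],
    [4.6,[0.2,0.1,6.6],0],
    [4.6,[0.2,0.1,6.6],0],
  ],
  newtons=15,
)

```text
time: 9.5
eef_pos: [0.4412, -0.0592, 0.0036]
tcp_rot: [-2.876, -1.263, 0.001]
ft_force: [0.8, 0.1, -0.6]
gripper_width: 0.505
grip_force: 0.0
```

carry_out(
  rows=[
    [0.5,[0,0,0],0],
    [0.5,[0,0,0],0],
    [0.5,[0,0,0],0],
    [0.5,[0,0,0],0],
    [0.5,[0,0,0],0],
    [0.5,[0,0,0],0],
    [0.5,[0,0,0],0],
    [0.5,[0,0,0],0],
  ],
)

```text
time: 10.3
eef_pos: [0.4418, -0.0591, 0.0044]
tcp_rot: [2.876, 1.263, 0.001]
ft_force: [-1.3, 0.6, 5.1]
gripper_width: 0.194
grip_force: 15.0
```

carry_out(
  rows=[
    [0.5,[0,0,-2],0],
    [0.5,[0,0,-6],0],
    [0.5,[0,0,-9],0],
    [0.5,[0,0,-9],0],
  ],
)

```text
time: 10.7
eef_pos: [0.4442, -0.0596, 0.0973]
tcp_rot: [2.872, 1.262, 0.011]
ft_force: [0.1, -1.5, -0.8]
gripper_width: 0.198
grip_force: 15.0
```

```bash
python3 -c "
from h import *
plan(427,255.5,90,2)"
```

```text
shift [ 22.04 -22.59   0.68] twist -0.778 cur [444.2 -59.6  97.3] yaw -42.6 q6 0.58 tilt [ 0.008 -0.001 -1.   ] t 10.7
```

carry_out(
  rows=[
    [0.5,[22,-22.5,0.5],-0.78],
    [0.5,[22,-22.5,0.5],-0.78],
    [0.5,[22,-22.5,0.5],-0.78],
    [0.5,[22,-22.5,0.5],-0.78],
    [0.5,[22,-22.5,0.5],-0.78],
    [0.5,[22,-22.5,0.5],-0.78],
    [0.5,[22,-22.5,0.5],-0.78],
    [0.5,[22,-22.5,0.5],-0.78],
  ],
)

```text
time: 11.5
eef_pos: [0.4238, 0.2565, 0.0878]
tcp_rot: [-2.176, -2.266, 0.003]
ft_force: [-0.4, -0.7, -0.4]
gripper_width: 0.198
grip_force: 15.0
```

carry_out(
  rows=[
    [0.5,[0,0,0],0],
    [0.5,[0,0,0],0],
    [0.5,[0,0,0],0],
  ],
)

```text
time: 11.8
eef_pos: [0.4246, 0.2536, 0.0889]
tcp_rot: [2.182, 2.26, -0.001]
ft_force: [0.3, 0.9, -0.5]
gripper_width: 0.192
grip_force: 15.0
```

```bash
python3 -c "
from h import *
plan(427,255.5,9,2)
cv2.imwrite('pics/d1.png',np.hstack([cv2.resize(vision.grab_frame('scene')[180:360,130:310],None,fx=2.2,fy=2.2),cv2.resize(vision.grab_frame('top')[190:340,100:250],(396,396))]))"
```

```text
shift [0.19 0.25 7.99] twist -0.0 cur [424.6 253.6  88.9] yaw 2.0 q6 0.48 tilt [-0. -0. -1.] t 11.8
```

View pics/d1.png

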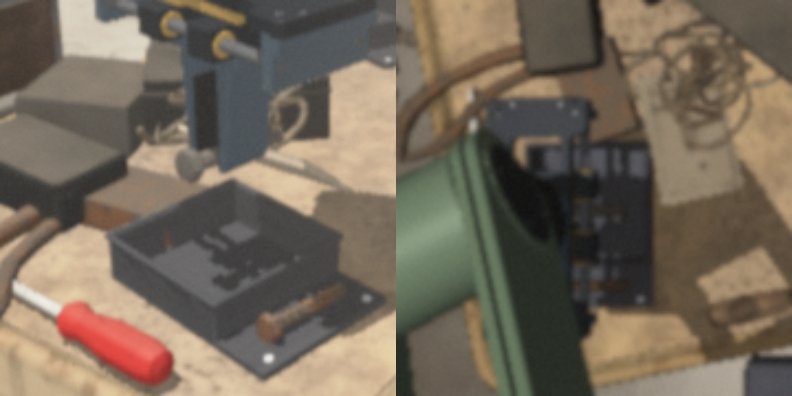

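carry_out(
  rows=[
    [0.5,[0.2,0.2,3],0],
    [0.5,[0.2,0.2,5],0],
    [0.5,[0.2,0.2,7],0],
    [0.5,[0.2,0.2,7.6],0],
    [0.5,[0.2,0.2,8.0],0],
    [0.5,[0.2,0.2,8.0],0],
  ],
)

```text
time: 12.5
eef_pos: [0.4268, 0.2571, 0.0093]
tcp_rot: [2.18, 2.262, 0.001]
ft_force: [-0.4, -0.3, -0.8]
gripper_width: 0.193
grip_force: 15.0
```

carry_out(
  rows=[
    [4.5,[0,0,0],0],
    [4.5,[0,0,0],0],
    [4.5,[0,0,0],0],
    [4.5,[0,0,0],0],
    [4.5,[0,0,0],0],
    [4.5,[0,0,-4],0],
    [4.5,[0,0,-8],0],
    [4.5,[0,0,-8],0],
  ],
)

```text
time: 13.3
eef_pos: [0.4298, 0.2591, 0.0938]
tcp_rot: [2.178, 2.26, 0.017]
ft_force: [0.6, -0.0, 0.6]
gripper_width: 0.494
grip_force: 0.0
```

```bash
python3 -c "
from h import *
plan(455,35.5,70,0)"
```

```text
shift [-22.45   1.67   2.28] twist 0.037 cur [429.8 259.1  93.8] yaw 2.1 q6 0.48 tilt [ 0.01   0.006 -1.   ] t 13.3
```

carry_out(
  rows=[
    [5.2,[-22.5,1.6,2.3],0.02],
    [5.2,[-22.5,1.6,2.3],0.02],
    [5.2,[-22.5,1.6,2.3],0.02],
    [5.2,[-22.5,1.6,2.3],0.02],
    [5.2,[-22.5,1.6,2.3],0.02],
    [5.2,[-22.5,1.6,2.3],0.02],
    [5.2,[-22.5,1.6,2.3],0.02],
    [5.2,[-22.5,1.6,2.3],0.02],
  ],
)

```text
time: 14.1
eef_pos: [0.4507, 0.0337, 0.0659]
tcp_rot: [-2.201, -2.241, -0.0]
ft_force: [-0.7, 0.1, 0.8]
gripper_width: 0.573
grip_force: 0.0
```

```bash
python3 -c "
from h import *
plan(455,35.5,3,1)
cv2.imwrite('pics/e1.png',np.hstack([cv2.resize(vision.grab_frame('scene')[180:360,130:370],(528,396)),cv2.resize(vision.grab_frame('top')[220:320,140:210],(271,396))]))"
```

```text
shift [0.17 0.44 6.29] twist 0.0 cur [450.7  33.7  65.9] yaw 1.0 q6 0.03 tilt [-0.  0. -1.] t 14.1
```

View pics/e1.png

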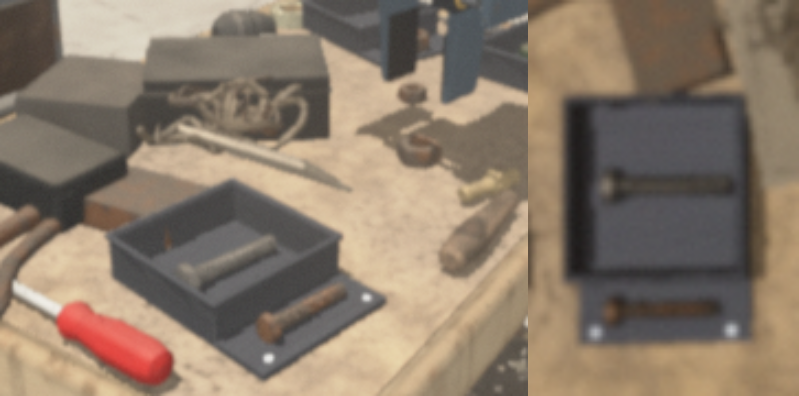

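The bolt lies flat in its bin, at about (185,265) in the scene crop. The gripper is now above the big nut.

carry_out(
  rows=[
    [5.2,[0.2,0.4,3],0],
    [5.2,[0.2,0.4,5],0],
    [5.2,[0.2,0.4,6],0],
    [5.2,[0.2,0.4,6.3],0],
    [5.2,[0.2,0.4,6.3],0],
  ],
  newtons=20,
)

```text
time: 14.7
eef_pos: [0.4549, 0.0354, 0.0031]
tcp_rot: [-2.201, -2.241, -0.0]
ft_force: [-0.5, 1.0, 0.7]
gripper_width: 0.567
grip_force: 0.0
```

carry_out(
  rows=[
    [2,[0,0,0],0],
    [2,[0,0,0],0],
    [2,[0,0,0],0],
    [2,[0,0,0],0],
    [2,[0,0,0],0],
    [2,[0,0,0],0],
    [2,[0,0,0],0],
  ],
)

```text
time: 15.4
eef_pos: [0.4552, 0.035, 0.0036]
tcp_rot: [2.202, 2.24, 0.001]
ft_force: [-1.0, 0.2, 6.4]
gripper_width: 0.349
grip_force: 20.0
```

carry_out(
  rows=[
    [2,[0,0,-2],0],
    [2,[0,0,-6],0],
    [2,[0,0,-9],0],
    [2,[0,0,-9],0],
  ],
)

```text
time: 15.8
eef_pos: [0.4577, 0.0351, 0.0965]
tcp_rot: [2.198, 2.236, 0.01]
ft_force: [0.1, -0.1, -1.5]
gripper_width: 0.348
grip_force: 20.0
```

```bash
python3 -c "
from h import *
c,s=np.cos(np.radians(-7)),np.sin(np.radians(-7))
for y in(22,-24): print(690-s*y,-150.5+c*y)
plan(690-s*22,-150.5+c*22,90,-7)"
```

```text
692.6811255549133 -128.66398466389091
687.0751357582765 -174.32110763939173
shift [-16.77  23.21   0.85] twist 0.139 cur [457.7  35.1  96.5] yaw 1.0 q6 0.03 tilt [ 0.009  0.001 -1.   ] t 15.8
```

carry_out(
  rows=[
    [2,[-16.7,23.3,0.5],0.14],
    [2,[-16.7,23.3,0.5],0.14],
    [2,[-16.7,23.3,0.5],0.14],
    [2,[-16.7,23.3,0.5],0.14],
    [2,[-16.7,23.3,0.5],0.14],
    [2,[-16.7,23.3,0.5],0.14],
    [2,[-16.7,23.3,0.5],0.14],
    [2,[-16.7,23.3,0.5],0.14],
  ],
)

```text
time: 16.6
eef_pos: [0.6894, -0.1282, 0.0854]
tcp_rot: [-2.352, -2.077, 0.004]
ft_force: [-0.2, -0.5, -0.9]
gripper_width: 0.344
grip_force: 20.0
```

carry_out(
  rows=[
    [2,[0,0,0],0],
    [2,[0,0,0],0],
    [2,[0,0,0],0],
  ],
)

```text
time: 16.9
eef_pos: [0.6899, -0.1272, 0.0884]
tcp_rot: [-2.353, -2.082, -0.0]
ft_force: [-0.2, -0.3, -0.2]
gripper_width: 0.347
grip_force: 20.0
```

```bash
python3 -c "
from h import *
plan(692,-128.7,7.3,-7)"
```

```text
shift [-0.12  0.23  8.11] twist 0.0 cur [ 689.9 -127.2   88.4] yaw -7.0 q6 -0.08 tilt [-0.  0. -1.] t 16.9
```

carry_out(
  rows=[
    [2,[-0.1,0.2,3],0],
    [2,[-0.1,0.2,5],0],
    [2,[-0.1,0.2,7],0],
    [2,[-0.1,0.2,7.7],0],
    [2,[-0.1,0.2,8.1],0],
    [2,[-0.1,0.2,8.1],0],
  ],
)

```text
time: 17.5
eef_pos: [0.6928, -0.1292, 0.0077]
tcp_rot: [2.353, 2.08, 0.001]
ft_force: [0.6, -0.2, -0.7]
gripper_width: 0.348
grip_force: 20.0
```

carry_out(
  rows=[
    [4.6,[0,0,0],0],
    [4.6,[0,0,0],0],
    [4.6,[0,0,0],0],
    [4.6,[0,0,0],0],
    [4.6,[0,0,-1],0],
    [4.6,[0,0,-5],0],
    [4.6,[0,0,-8],0],
    [4.6,[0,0,-8],0],
  ],
)

```text
time: 18.3
eef_pos: [0.6959, -0.13, 0.0935]
tcp_rot: [2.347, 2.075, 0.011]
ft_force: [0.7, -0.8, 0.9]
gripper_width: 0.502
grip_force: 0.0
```

```bash
python3 -c "
from h import *
plan(541,-51.5,60,1)"
```

```text
shift [  5.89 -16.37   3.16] twist -0.14 cur [ 695.9 -130.    93.5] yaw -7.0 q6 -0.08 tilt [ 0.011 -0.002 -1.   ] t 18.3
```

carry_out(
  rows=[
    [4.2,[5.9,-16.3,3.2],-0.14],
    [4.2,[5.9,-16.3,3.2],-0.14],
    [4.2,[5.9,-16.3,3.2],-0.14],
    [4.2,[5.9,-16.3,3.2],-0.14],
    [4.2,[5.9,-16.3,3.2],-0.14],
    [4.2,[5.9,-16.3,3.2],-0.14],
    [4.2,[5.9,-16.3,3.2],-0.14],
  ],
)

```text
time: 19.0
eef_pos: [0.5396, -0.0512, 0.0555]
tcp_rot: [2.201, 2.239, 0.002]
ft_force: [0.9, 0.2, 0.5]
gripper_width: 0.458
grip_force: 0.0
```

```bash
python3 -c "
from h import *
plan(541,-51.5,3,1)
cv2.imwrite('pics/f1.png',np.hstack([cv2.resize(vision.grab_frame('scene')[160:260,250:400],(594,396)),cv2.resize(vision.grab_frame('top')[120:220,310:360],(198,396))]))"
```

```text
shift [-0.03  0.12  5.25] twist -0.001 cur [539.6 -51.2  55.5] yaw 1.0 q6 -0.13 tilt [ 0.002 -0.    -1.   ] t 19.0
```

View pics/f1.png

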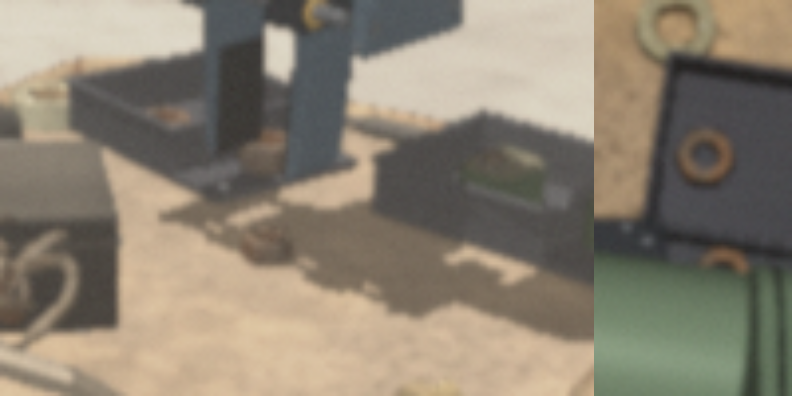

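The big nut lies flat in the +y half of the nut bin, at about (705,155) in the right panel. The small nut is under the gripper.

carry_out(
  rows=[
    [4.2,[0,0.1,3],0],
    [4.2,[0,0.1,4.5],0],
    [4.2,[0,0.1,5.2],0],
    [4.2,[0,0.1,5.25],0],
    [4.2,[0,0.1,5.25],0],
  ],
  newtons=15,
)

```text
time: 19.6
eef_pos: [0.5397, -0.0509, 0.0029]
tcp_rot: [2.202, 2.239, 0.001]
ft_force: [0.4, -0.1, 0.3]
gripper_width: 0.464
grip_force: 0.0
```

carry_out(
  rows=[
    [1,[0,0,0],0],
    [1,[0,0,0],0],
    [1,[0,0,0],0],
    [1,[0,0,0],0],
    [1,[0,0,0],0],
    [1,[0,0,0],0],
    [1,[0,0,0],0],
  ],
)

```text
time: 20.3
eef_pos: [0.5394, -0.0507, 0.0031]
tcp_rot: [2.202, 2.24, 0.001]
ft_force: [-0.0, 0.2, 5.6]
gripper_width: 0.266
grip_force: 15.0
```

carry_out(
  rows=[
    [1,[0,0,-2],0],
    [1,[0,0,-6],0],
    [1,[0,0,-9],0],
    [1,[0,0,-9],0],
  ],
)

```text
time: 20.7
eef_pos: [0.5416, -0.051, 0.0963]
tcp_rot: [2.198, 2.236, 0.008]
ft_force: [0.4, 0.3, -0.6]
gripper_width: 0.258
grip_force: 15.0
```

```bash
python3 -c "
from h import *
plan(687,-174.3,90,-7)"
```

```text
shift [-12.58  14.32   0.75] twist 0.139 cur [541.6 -51.   96.3] yaw 1.0 q6 -0.13 tilt [ 0.008 -0.001 -1.   ] t 20.7
```

carry_out(
  rows=[
    [1,[-12.5,14.5,0.5],0.14],
    [1,[-12.5,14.5,0.5],0.14],
    [1,[-12.5,14.5,0.5],0.14],
    [1,[-12.5,14.5,0.5],0.14],
    [1,[-12.5,14.5,0.5],0.14],
    [1,[-12.5,14.5,0.5],0.14],
    [1,[-12.5,14.5,0.5],0.14],
    [1,[-12.5,14.5,0.5],0.14],
  ],
)

```text
time: 21.5
eef_pos: [0.6849, -0.1721, 0.0874]
tcp_rot: [-2.352, -2.081, 0.001]
ft_force: [-0.7, 0.1, -0.4]
gripper_width: 0.264
grip_force: 15.0
```

```bash
python3 -c "
from h import *
print(arm.observe()['gripper_width']);plan(687,-174.3,7,-7)"
```

```text
0.263552276993602
shift [-0.2   0.24  8.04] twist 0.0 cur [ 684.9 -172.1   87.4] yaw -7.0 q6 -0.14 tilt [-0.001  0.001 -1.   ] t 21.5
```

carry_out(
  rows=[
    [1,[-0.2,0.2,3],0],
    [1,[-0.2,0.2,5],0],
    [1,[-0.2,0.2,7],0],
    [1,[-0.2,0.2,7.7],0],
    [1,[-0.2,0.2,8.0],0],
    [1,[-0.2,0.2,8.0],0],
  ],
)

```text
time: 22.1
eef_pos: [0.6879, -0.1752, 0.0082]
tcp_rot: [2.353, 2.081, 0.001]
ft_force: [0.5, 0.2, -1.0]
gripper_width: 0.266
grip_force: 15.0
```

carry_out(
  rows=[
    [3.8,[0,0,0],0],
    [3.8,[0,0,0],0],
    [3.8,[0,0,0],0],
    [3.8,[0,0,0],0],
    [3.8,[0,0,-1],0],
    [3.8,[0,0,-5],0],
    [3.8,[0,0,-9],0],
    [3.8,[0,0,-12],0],
  ],
)

```text
time: 22.9
eef_pos: [0.6886, -0.1757, 0.1311]
tcp_rot: [2.352, 2.079, 0.003]
ft_force: [-0.3, 0.0, 0.1]
gripper_width: 0.415
grip_force: 0.0
```

carry_out(
  rows=[
    [3.8,[5,-17,-5],0],
    [3.8,[10,-17,-5],0],
    [3.8,[20,-17,-5],0],
    [3.8,[20,-17,-5],0],
    [3.8,[20,-17,-5],0],
    [3.8,[20,-17,-5],0],
    [3.8,[20,-17,-5],0],
    [3.8,[20,-17,-5],0],
  ],
)

```text
time: 23.7
eef_pos: [0.5438, 0.0442, 0.1785]
tcp_rot: [2.351, 2.082, 0.002]
ft_force: [-0.4, 0.7, 0.1]
gripper_width: 0.417
grip_force: 0.0
```

```bash
python3 -c "
from h import *
plan(687,-174.3,7,-7)
cv2.imwrite('pics/g1.png',np.hstack([cv2.resize(vision.grab_frame('scene')[160:260,260:440],(450,250)),cv2.resize(vision.grab_frame('top')[120:300,290:400],(153,250))]))"
```

```text
shift [-19.95  16.83  17.18] twist 0.001 cur [543.8  44.2 178.5] yaw -7.0 q6 0.18 tilt [ 0.002 -0.    -1.   ] t 23.7
```

View pics/g1.png

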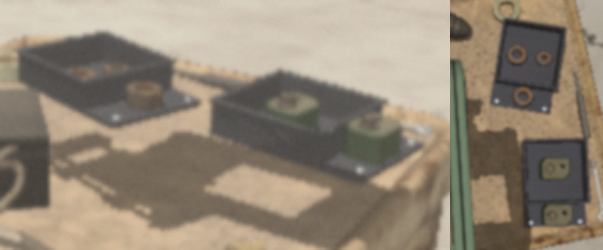

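Both nuts lie flat side by side in the nut bin, at about (517,55) and (543,58) in the top crop. The bracket stands centred in its bin at about (555,168). Earlier pictures show the bolt flat in its own bin.

```bash
python3 -c "
from plant import job
print(job.hand_in())"
```

```text
the job is handed in; nothing more can be done
None
```

All four parts are sorted: both nuts side by side in the nut bin, the bolt in the bolt bin and the bracket in the bracket bin. All looked flat in the pictures, and I moved neither bystander. I handed the job in at about 24 s; the hand-in returned no verdict.

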